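# Hold the sieve over the sugar bowl

### The job

Pull the drawer open, lift the small steel sieve out by its handle and bring it across to the white sugar bowl. Hold it there upright and level, centred over the bowl's mouth with its underside about a finger's width above the rim and never touching the bowl, so that I can sift sugar through it; finish while still gripping it and holding it still. Leave the bowl, basin, amber jar, spatula and tweezers where they are.

Things in the scene. Friction and masses are not known exactly. Their poses are not given: they have to be found in the camera images.
- drawer_unit_front (a point): Sage-green plywood drawer unit standing on the work surface, left of the middle: 300 deep (x), 230 wide (y), 100 high, with one drawer and a 27 mm high stack of saucers at the back of its top. Fixed. The point is the middle of the front edge of its top, 100 mm above the work surface; -x points straight out of the front, the way the drawer opens. The shut drawer's front panel stands 15 mm proud of this edge.
- drawer (a joint): How far the drawer is pulled out, in m: 0 shut, 0.21 fully out. It starts shut or up to 15 mm ajar, slides along the unit's -x axis with light friction (a few N) and stays where it is left. Inside, the drawer is 255 long and 188 wide; its floor is 22 mm above the work surface, its sides and back 66 mm and its front panel (15 mm thick) 88 mm above the work surface. About 0.19 m of opening bares the whole sieve from above.
- drawer_handle (a point): Middle of the drawer's steel bar handle: a round bar 10 mm thick, 110 mm long along the unit's y axis, its axis 40 mm in front of the drawer's front face (35 mm free gap behind the bar), 62 mm above the work surface; posts at both ends.
- sieve: Small steel tea sieve lying cup-down in the drawer, hidden until the drawer is opened: a mesh cup with a flat bottom, 44 mm across at the bottom, 64 mm across at the rim and 34 mm deep, with a small rest lug on the far side of its rim and a straight flat handle. Mass about 90 g. Origin at the centre of the flat underside of the cup; z up through the cup's mouth, and the handle runs along -x (roughly towards the drawer's front, within about 20 degrees).
- sieve_handle (a point): Place to grip the sieve: middle of its handle, on the handle's axis, 66 mm from the cup's centre and 30 mm above the sieve's underside; axes as the sieve. The handle is 12 mm wide (y), 8 mm thick (z) and reaches from 32 to 97 mm from the cup's centre.
- sugar_bowl: White porcelain sugar bowl, open, loose, 68 high, 104 across at its widest, with two small ear handles along its y axis (134 over the ears). On the right of the work surface, either in front of or behind the amber jar. Origin at the centre of its underside, z up.
- sugar_bowl_rim (a point): Centre of the sugar bowl's mouth, at the height of its rim, 68 mm above the work surface; z up. The mouth is 92 mm across inside.
- amber_jar: Sealed amber glass jar with a dark screw lid, 72 across, 95 high, loose, standing on the right, in front of or behind the sugar bowl. (A fixed wooden crate with a shut lid, 141 high, stands at the far right end, over 40 mm farther right than bowl and jar.) Origin at the centre of its underside.
- basin: Turquoise round plastic basin, 201 across at the rim, 140 at the bottom, 81 high, loose and empty, standing between the drawer unit and the sugar bowl. Origin at the centre of its underside.
- spatula_grip (a point): Pale wooden spatula, 263 long, 52 wide at the blade, 8 thick, lying flat behind the basin, blade away from the robot. The point is on its handle, 4 mm above its underside; the blade's end lies 215 mm from it along +x, the handle's end 48 mm along -x.
- tweezers: Steel tweezers, 132 long, about 16 wide, 8 thick, lying flat in front of the basin, on the robot's side. Origin near the middle, on the underside; points along +x.
Not all that is in view belongs to the job. Leave any purple or turquoise look-alike of the sugar_bowl alone.

How it is judged:
By the outcome, as a careful person would: the job done as asked, in the order asked, and still so for the second after the job is handed in, while the arm keeps its last pose, push and grip.
It also fails if it takes over 64 s, if anything falls off the work surface, if the arm or the gripper's body presses on something with over 40 N, if the wrist force passes 120 N, or if a joint passes its speed limit or range.

### The arm

A 6-joint arm with a two-finger parallel gripper is mounted at the origin on the work surface. World frame = base frame: x ahead of the robot, y to its left, z up, the work surface at z = 0. Lengths are in m, angles in rad, forces in N, time in s.
With the tool pointing down it reaches from about 0.375 to 0.975 m from the base axis. Payload 3.8 kg.
Tool frame: the origin (TCP) lies between the finger pads; the fingertips stand 22 mm ahead of it and the grasp point (between the pads) lies 3 mm ahead of it; z points along the fingers, y is the direction in which the jaws open and shut (so a half turn about z gives the same grasp; the last joint's range is limited). The gripper opens to 85 mm and grips with 20 to 120 N. Pads are 22 mm wide; open, the fingers measure 114 mm over their backs; the gripper's body (76 mm by 85 mm) begins 54 mm behind the grasp point. The pads swing forward as they close: fully open they stand 13 mm farther back than shut.
Start: joints at [1.114, 0.264, 1.604, -0, 1.274, -0.037], TCP at [0.275, 0.616, 0.253] pointing down, gripper open.
Joint ranges: [-2.63, 2.63], [-0.94, 2.18], [0.31, 2.57], [-1.31, 4.45], [0, 2.66], [-2.55, 2.55]. Speed limits (rad/s): [2.57, 2.57, 3.14, 3.14, 3.14, 3.14].

### API

Orientations are given as a rotation vector (axis times angle).
In Python, from workcell import * gives the robot as it stands.
- The arm moves only by the tool step_arm, never from a script. Its argument "motion" is a list that holds one entry, the list of rows, each a list of 7 numbers: the finger opening in m, from 0 to 0.0854, then the shift along the world's x, y, z in m, then the turn, a rotation vector about the world's x, y, z in degrees. A call has exactly 8 rows; each row is the pose to reach, as a shift and turn from the pose measured when the call began; what a row does not reach only later rows make up. A row lasts 1/8 s, in which the tool goes at most 62.5 mm and 10.7 degrees, less where a joint would pass 70% of its speed; a pose out of reach is approached as far as the arm can. A call with a gripper value outside its range is refused whole. The fingers move at their own pace and stop on an object; "newtons" is the grip in N (left out, the last holds). Time passes only in rows, so rows that repeat a pose let the fingers close, or fill a call up. It gives the time, the measured TCP pose, the force and the opening at its end, in the units of the state.
- read_state(): the state, without advancing time (a new reading comes with each control period).
- read_camera(name): name is "scene" or "top" or "wrist"; returns (picture, depth): 480x640x3 uint8, blue, green, red; 480x640 float32, m along the optical axis (not along the pixel's ray), 0 where there is no reading.
- get_calibration(name): a dict with "K" (3x3 intrinsics, pixels), "world_from_camera" (4x4, takes a point from camera to world coordinates). Camera axes: x right, y down, z forward; pixel columns grow to the right and rows downward; lengths in m; the calibration is good to about 2 mm. A picture is of the moment at which its call begins: read the wrist's pose just before it. get_calibration takes no time and is no camera call; for the wrist camera it gives the pose at the moment of the call.
- finish_job(): hands the job in, once; it reports no verdict.
Trained networks look in the newest picture that a camera, given by its name, has taken for a name from the list of things; names that differ only in an ending like _2 or _b are one class to them, and where a whole thing is asked for, a point or a joint stands for the part that bears it (a point fixed in the world has none). Each returns a list of dicts, best first, with "score" (0 to 1); they miss things now and then, are a little off and sometimes report something else, mostly with a low value. They report only what shows in the picture. A call takes as long as a camera call. They do not tell look-alikes from the thing itself.
- spot_in(camera, thing): "xyz" ([x, y, z] in m, in the coordinates of the camera as it stood for that picture, good to about 4 mm: the middle of the surface that is visible of it).
- regions_of(camera, thing): "region" (480x640 bool, what is visible of it).
The state is a dict: "time": time; "q": joint angles; "joint_vel": joint speeds; "joint_torque": joint torques, N m; "tool_pos": TCP position; "tcp_rot": TCP orientation; "wrist_force": force on the tool from outside, world axes, zero at the start; "torque": the same for the moment, N m; "width": opening from 0.0 (shut) to 1.0 (fully open).
Only numpy, scipy, OpenCV 4.12 (cv2) and the standard library are available. Lean on these libraries where they do the work, as an engineer would, in place of code of your own. Each camera call takes 0.05 s, during which the arm holds its last target. There are 200 camera calls.

## Working session

There is one attempt and no reset: what is moved stays moved. The work goes in short steps, Python scripts to look and compute and a tool call to move; the robot and the scene stay as the last step left them, time stands still between calls to the robot, and variables do not carry over. Pictures are saved under pics/ and viewed, on a budget of 10 in all, crops included, one or two more only if the job needs it, and the job is handed in when it is done.

Besides the shell and the picture viewer there is one more tool, called as name(argument=value, ...) on one line, values as JSON. step_arm: Moves the arm, as the interface text tells. Its arguments: {"type":"object","properties":{"motion":{"type":"array"},"newtons":{"type":"number"}},"required":["motion"]}

```bash
mkdir -p pics; ls
cat > h.py <<'E'
from workcell import *
import numpy as np, cv2
from scipy.spatial.transform import Rotation as R
def cloud(cam,depth,mask=None):
    c=get_calibration(cam);K=np.array(c["K"]);T=np.array(c["world_from_camera"])
    m=depth>0
    if mask is not None: m&=mask
    v,u=np.nonzero(m);z=depth[v,u]
    p=np.c_[(u-K[0,2])*z/K[0,0],(v-K[1,2])*z/K[1,1],z]
    return p@T[:3,:3].T+T[:3,3],np.c_[u,v]
def w(cam,p):
    T=np.array(get_calibration(cam)["world_from_camera"]);return T[:3,:3]@np.array(p)+T[:3,3]
E
python3 - <<'E'
from h import *
s=read_state();print({k:np.round(v,3) for k,v in s.items()})
a,d=read_camera("top");b,d2=read_camera("scene")
np.savez("first.npz",a=a,d=d,b=b,d2=d2)
cv2.imwrite("pics/top.png",a);cv2.imwrite("pics/scene.png",b)
for cam in("top","scene"):
  for t in("drawer_unit_front","drawer_handle","sugar_bowl","amber_jar","basin","spatula_grip","tweezers"):
    print(cam,t,[(np.round(w(cam,o["xyz"]),3).tolist(),round(o["score"],2)) for o in spot_in(cam,t)])
E
```

```text
pics
{'time': np.float64(0.0), 'q': array([ 1.114,  0.265,  1.605,  0.   ,  1.274, -0.037]), 'joint_vel': array([ 0.   ,  0.001,  0.001,  0.002, -0.   ,  0.001]), 'joint_torque': array([ 1.0000e-03, -5.1512e+01, -3.6732e+01, -0.0000e+00,  1.3000e-02,
        0.0000e+00]), 'tool_pos': array([0.275, 0.616, 0.252]), 'tcp_rot': array([-6.550e-01, -3.072e+00,  3.000e-03]), 'wrist_force': array([ 0.129, -0.786,  0.425]), 'torque': array([0.049, 0.015, 0.019]), 'width': np.float64(1.004)}
top drawer_unit_front [([0.69, 0.266, 0.099], 0.79)]
top drawer_handle [([0.548, 0.27, 0.065], 0.96)]
top sugar_bowl [([0.844, -0.096, 0.023], 0.97), ([0.531, -0.442, 0.023], 0.75), ([0.684, -0.281, 0.022], 0.74)]
top amber_jar []
top basin [([0.526, -0.004, 0.009], 0.74), ([0.684, -0.279, 0.022], 0.4)]
top spatula_grip [([0.891, 0.035, 0.007], 0.66)]
top tweezers []
scene drawer_unit_front [([0.721, 0.209, 0.103], 0.63)]
scene drawer_handle [([0.557, 0.228, 0.078], 0.69)]
scene sugar_bowl [([0.832, -0.075, 0.04], 0.91), ([0.363, -0.276, 0.045], 0.75), ([0.674, -0.267, 0.04], 0.67), ([0.524, -0.421, 0.037], 0.63)]
scene amber_jar [([0.548, -0.299, 0.07], 0.56)]
scene basin [([0.507, 0.026, 0.032], 0.85)]
scene spatula_grip [([0.891, 0.029, 0.013], 0.72)]
scene tweezers [([0.397, -0.083, 0.012], 0.61)]
```

View pics/top.png

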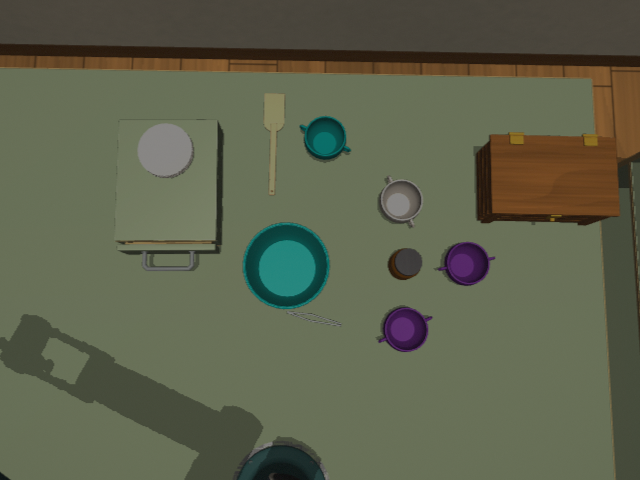

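View pics/scene.png

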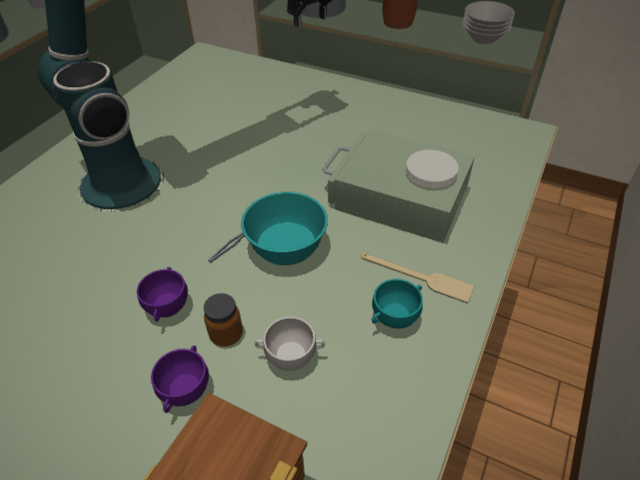

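Sugar-bowl candidates in the top view: white (401,201), turquoise (325,138), purple (467,263) and purple (405,329). The white one, behind the amber jar at (405,264), fits the description. The drawer handle is at (170,262), the basin at (287,266), the spatula at (273,145) and the tweezers at (315,319). Next I'll measure the geometry and make a confirming crop.

Run:
```python
from h import *
f=np.load("first.npz");a,d=f["a"],f["d"]
P,uv=cloud("top",d)
def box(u0,u1,v0,v1,z0,z1):
    m=(uv[:,0]>=u0)&(uv[:,0]<=u1)&(uv[:,1]>=v0)&(uv[:,1]<=v1)&(P[:,2]>z0)&(P[:,2]<z1);return P[m]
def circ(p):
    A=np.c_[2*p[:,:2],np.ones(len(p))];x=np.linalg.lstsq(A,(p[:,:2]**2).sum(1),rcond=None)[0];return x[:2],np.sqrt(x[2]+x[:2]@x[:2])
table=box(220,260,330,400,-.05,.05);print("table z",np.median(table[:,2]))
r=box(375,430,172,230,.061,.08);print("bowl rim",circ(r),len(r),np.percentile(r[:,2],[50,98]))
# ears
e=box(370,435,165,235,.02,.08);print("bowl ext",np.ptp(e,0)[:2], e.min(0),e.max(0))
j=box(385,430,240,285,.085,.12);print("jar lid",j[:,:2].mean(0),np.ptp(j,0),np.median(j[:,2]))
b=box(235,335,215,315,.072,.1);print("basin",circ(b),b[:,2].max())
h=box(138,202,252,275,.03,.08)
(c,(hw,hh),ang)=cv2.minAreaRect(h[:,:2].astype(np.float32));print("handle",c,hw,hh,ang,np.median(h[:,2]),h.min(0),h.max(0))
bar=h[h[:,0]<h[:,0].min()+.012];print("bar fit yaw",np.degrees(np.polyfit(bar[:,1],bar[:,0],1)[0].item()),bar.mean(0),bar[:,1].min(),bar[:,1].max())
t=box(105,230,105,255,.09,.11);rc=cv2.minAreaRect(t[:,:2].astype(np.float32));print("unit top",rc,cv2.boxPoints(rc).round(3).tolist())
fp=box(105,230,235,260,.08,.094);print("front panel",cv2.minAreaRect(fp[:,:2].astype(np.float32)),len(fp))
cr=np.hstack([cv2.resize(a[165:240,365:440],(400,400)),cv2.resize(a[220:295,105:235],(400*130//75//1*1//1,400))[:, :400] if 0 else cv2.resize(a[225:290,115:225],(400,236)).repeat(1,0) if 0 else cv2.copyMakeBorder(cv2.resize(a[225:290,115:225],(400,236)),0,164,0,0,cv2.BORDER_CONSTANT)])
cv2.imwrite("pics/crop1.png",cr)
```

```text
table z -0.000661766963068966
bowl rim (array([ 0.67854082, -0.27470529]), np.float64(0.04826988530862172)) 243 [0.06635833 0.07205572]
bowl ext [0.12616062 0.10195306] [ 0.61516638 -0.32509087  0.02003367] [ 0.741327   -0.22313782  0.07593051]
jar lid [ 0.52903508 -0.28373751] [0.06204684 0.06125304 0.01827699] 0.09407272440252401
basin (array([ 0.51936019, -0.00440344]), np.float64(0.09583259524340765)) 0.08981575360136151
handle (0.5278913974761963, 0.2684254050254822) 0.045384928584098816 0.1481814980506897 0.793931782245636 0.06438179360289142 [0.50463661 0.19465022 0.03579663] [0.5514302  0.34280575 0.07508998]
bar fit yaw -0.6414847911781382 [0.5097991  0.26927285 0.06532804] 0.21193703988421597 0.32943967541544916
unit top ((0.7028225660324097, 0.2738138437271118), (0.30663400888442993, 0.23245464265346527), 1.0586934089660645) [[0.546999990940094, 0.3869999945163727], [0.5519999861717224, 0.1550000011920929], [0.8579999804496765, 0.1599999964237213], [0.8539999723434448, 0.3930000066757202]]
front panel ((0.5665032863616943, 0.2705738842487335), (0.03436378017067909, 0.22969898581504822), 1.0844939947128296) 716
```

View pics/crop1.png

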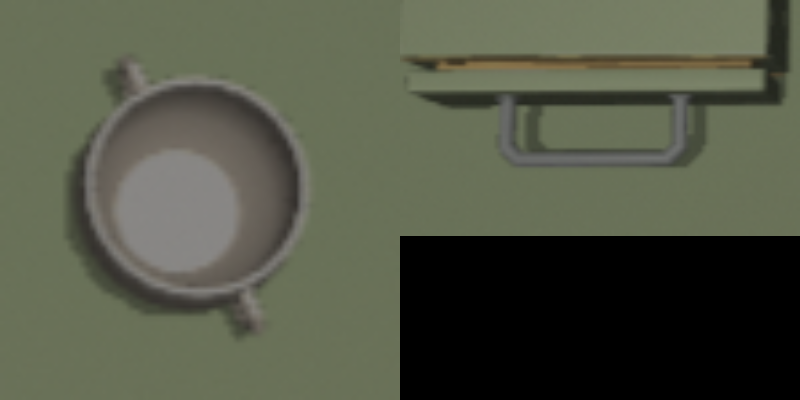

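The crop confirms the white two-eared bowl. The drawer bar is at (0.510, 0.270), with unit yaw about 1°. I'll move above the bar with the jaws along x.

step_arm(motion=[[[0.036,0.03,-0.044,-0.01,0,0,-8.2],[0.036,0.06,-0.088,-0.02,0,0,-16.4],[0.036,0.09,-0.132,-0.03,0,0,-24.6],[0.036,0.12,-0.176,-0.04,0,0,-32.8],[0.036,0.15,-0.22,-0.05,0,0,-41],[0.036,0.18,-0.264,-0.06,0,0,-49.2],[0.036,0.21,-0.308,-0.07,0,0,-57.4],[0.036,0.235,-0.346,-0.08,0,0,-65.2]]], newtons=40)

```text
time: 1.8
tool_pos: [0.5112, 0.2687, 0.1734]
tcp_rot: [2.212, 2.23, 0.001]
wrist_force: [0.9, 0.4, -0.0]
width: 0.418
```

Run:
```python
from h import *
s=read_state();print({k:np.round(v,3).tolist() for k,v in s.items()})
print(R.from_rotvec(s["tcp_rot"]).as_matrix().round(3))
a,d=read_camera("wrist")
P,uv=cloud("wrist",d)
o=spot_in("wrist","drawer_handle");print([(w("wrist",x["xyz"]).round(3),x["score"]) for x in o])
m=(P[:,2]>.05)&(P[:,2]<.075)&(P[:,0]>.47)&(P[:,0]<.53)&(abs(P[:,1]-.27)<.05)
print(m.sum(),P[m].mean(0),P[m].min(0),P[m].max(0))
cv2.imwrite("pics/w1.png",a)
```

```text
{'time': 1.8, 'q': [0.441, 0.144, 1.9, -0.0, 1.096, 0.433], 'joint_vel': [-0.621, 0.117, 0.025, 0.005, -0.145, 0.457], 'joint_torque': [2.799, -43.375, -33.617, -0.081, 0.3, -0.498], 'tool_pos': [0.511, 0.269, 0.173], 'tcp_rot': [2.212, 2.23, 0.001], 'wrist_force': [0.944, 0.404, -0.015], 'torque': [0.052, 0.022, -0.005], 'width': 0.418}
[[-0.008  1.     0.001]
 [ 1.     0.008  0.   ]
 [ 0.     0.001 -1.   ]]
[(array([0.553, 0.308, 0.061]), 0.75)]
2481 [0.51264934 0.27574997 0.06463545] [0.50628443 0.220016   0.05912452] [0.52996262 0.31999777 0.06786112]
```

step_arm(motion=[[[0.036,0,0,-0.027,0,0,0],[0.036,0,0.001,-0.054,0,0,0],[0.036,0,0.001,-0.081,0,0,0.5],[0.036,0,0.001,-0.108,0,0,0.5],[0.036,0,0.001,-0.108,0,0,0.5],[0,0,0.001,-0.108,0,0,0.5],[0,0,0.001,-0.108,0,0,0.5],[0,0,0.001,-0.108,0,0,0.5]]], newtons=40)

```text
time: 2.9
tool_pos: [0.5117, 0.2682, 0.0646]
tcp_rot: [2.203, 2.239, -0.001]
wrist_force: [-0.9, 2.5, 2.9]
width: 0.102
```

step_arm(motion=[[[0,-0.015,0,0,0,0,0],[0,-0.04,-0.001,0,0,0,0],[0,-0.065,-0.001,0,0,0,0],[0,-0.09,-0.002,0,0,0,0],[0,-0.115,-0.002,0,0,0,0],[0,-0.14,-0.002,0,0,0,0],[0,-0.165,-0.003,0,0,0,0],[0,-0.185,-0.003,0,0,0,0]]])

```text
time: 3.9
tool_pos: [0.3254, 0.2645, 0.0646]
tcp_rot: [2.202, 2.239, -0.003]
wrist_force: [2.5, -4.2, 3.3]
width: 0.102
```

step_arm(motion=[[[0,-0.002,0,0,0,0,0],[0.036,-0.002,0,0,0,0,0],[0.036,-0.002,0,0,0,0,0],[0.036,-0.002,0,0,0,0,0],[0.036,-0.002,0,0.03,0,0,0],[0.036,-0.002,0,0.07,0,0,0],[0.036,-0.002,0,0.12,0,0,0],[0.036,-0.002,0,0.17,0,0,0]]])

```text
time: 4.9
tool_pos: [0.3235, 0.2642, 0.2359]
tcp_rot: [2.202, 2.238, -0.003]
wrist_force: [0.9, 0.9, -1.2]
width: 0.424
```

Run:
```python
from h import *
s=read_state();print(s["q"],s["tool_pos"])
for cam in("top","wrist"):
  a,d=read_camera(cam)
  print(cam,get_calibration(cam)["world_from_camera"])
  for t in("sieve","sieve_handle","drawer_handle"):
    o=spot_in(cam,t);print(cam,t,[(w(cam,x["xyz"]).round(3),round(x["score"],2)) for x in o])
  cv2.imwrite(f"pics/{cam}2.png",a); np.savez(cam+"2.npz",a=a,d=d)
a=cv2.imread("pics/top2.png")
cv2.imwrite("pics/t2crop.png",np.hstack([cv2.resize(a[200:380,80:240],(427,480)),cv2.resize(cv2.imread("pics/wrist2.png"),(370,480*370//640)) if 0 else cv2.copyMakeBorder(cv2.resize(cv2.imread("pics/wrist2.png"),(370,278)),0,202,0,0,0)]))
```

```text
[ 6.26801719e-01 -2.29071555e-01  2.13744392e+00 -2.09351293e-03
  1.23484725e+00  6.11410825e-01] [0.32349477 0.26423325 0.23587948]
top [[ 0.01027775 -0.98932478  0.14536456  0.389293  ]
 [-0.99977909 -0.01283224 -0.01664628 -0.04549469]
 [ 0.01833393 -0.14516136 -0.98923811  1.47967917]
 [ 0.          0.          0.          1.        ]]
top sieve [(array([0.507, 0.275, 0.043]), 0.57)]
top sieve_handle [(array([0.504, 0.278, 0.043]), 0.73)]
top drawer_handle []
wrist [[ 9.99862630e-01  1.56963221e-02  5.32418756e-03  3.22042392e-01]
 [ 1.65563332e-02 -9.60950913e-01 -2.76223152e-01  3.34574818e-01]
 [ 7.80595338e-04  2.76273357e-01 -9.61078781e-01  3.54925957e-01]
 [ 0.00000000e+00  0.00000000e+00  0.00000000e+00  1.00000000e+00]]
wrist sieve [(array([0.515, 0.269, 0.042]), 0.67)]
wrist sieve_handle []
wrist drawer_handle [(array([0.474, 0.28 , 0.014]), 0.6)]
```

View pics/t2crop.png

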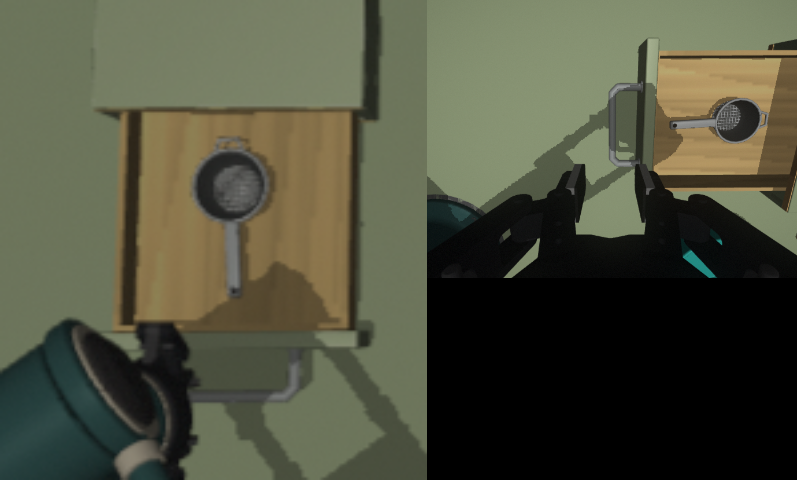

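The drawer is open and the sieve fully bared, with its cup at about crop pixel (231,185) and handle down to (235,295). I'll measure its pose from depth.

Run:
```python
from h import *
for cam in("top","wrist"):
  f=np.load(cam+"2.npz");d=f["d"];P,uv=cloud(cam,d)
  m=(P[:,0]>.395)&(P[:,0]<.58)&(P[:,1]>.195)&(P[:,1]<.345)&(P[:,2]>.044)&(P[:,2]<.064)
  p=P[m]; fl=P[(P[:,0]>.42)&(P[:,0]<.55)&(P[:,1]>.20)&(P[:,1]<.34)&(P[:,2]<.035)];print(cam,"floor",np.median(fl[:,2]),len(p))
  # clean to biggest connected blob in image
  M=np.zeros(d.shape,np.uint8);M[uv[m][:,1],uv[m][:,0]]=1
  n,L,S,C=cv2.connectedComponentsWithStats(M);k=1+np.argmax(S[1:,4]);p=P[m][L[uv[m][:,1],uv[m][:,0]]==k]
  print(S[1:,4],p.min(0),p.max(0))
  h=p[p[:,0]<p[:,0].min()+.055]; h=h[h[:,0]>p[:,0].min()+.006]
  c=np.polyfit(h[:,0],h[:,1],1);print("handle yaw",np.degrees(np.arctan(c[0])),"mean",h.mean(0),np.median(h[:,2]))
  r=p[p[:,0]>p[:,0].min()+.072]
  for _ in range(4):
    A=np.c_[2*r[:,:2],np.ones(len(r))];x=np.linalg.lstsq(A,(r[:,:2]**2).sum(1),rcond=None)[0];R0=np.sqrt(x[2]+x[:2]@x[:2])
    q=np.hypot(*(r[:,:2]-x[:2]).T)-R0; r=r[abs(q)<max(.004,2*q.std()*.8)]
  print("cup",x[:2],R0,len(r),np.median(r[:,2]),"handle line y at cup",np.polyval(c,x[0]))
```

```text
top floor 0.02148046217639754 396
[396] [0.41147071 0.24257013 0.04402162] [0.55117844 0.30960478 0.06250879]
handle yaw 4.633263993155307 mean [0.44189546 0.26989951 0.05432266] 0.0544851618758575
cup [0.50887742 0.2752485 ] 0.03038052669835783 169 0.05389038535548951 handle line y at cup 0.2753278930965434
wrist floor 0.018518866130994793 3177
[3177] [0.40854867 0.24053279 0.04400573] [0.54867944 0.3066757  0.05576076]
handle yaw 4.640748661051804 mean [0.43910725 0.26884256 0.05206546] 0.0523254503186395
cup [0.50456586 0.27384675] 0.030657325169862127 1564 0.05141957192863872 handle line y at cup 0.27415609720165773
```

step_arm(motion=[[[0.04,0.015,0.001,0,0,0,10.5],[0.04,0.03,0.001,0,0,0,21],[0.04,0.045,0.002,0,0,0,31.5],[0.04,0.06,0.003,0,0,0,42],[0.04,0.075,0.003,0,0,0,52.5],[0.04,0.09,0.004,0,0,0,63],[0.04,0.105,0.005,0,0,0,73.5],[0.04,0.117,0.005,0,0,0,84]]])

```text
time: 6.3
tool_pos: [0.4393, 0.2683, 0.2307]
tcp_rot: [0.129, 3.137, -0.008]
wrist_force: [0.0, 0.5, -0.2]
width: 0.469
```

step_arm(motion=[[[0.04,0,0,-0.02,0,0,8],[0.04,0,0,-0.04,0,0,12.5],[0.04,0,0,-0.06,0,0,12.5],[0.04,0,0,-0.08,0,0,12.5],[0.04,0,0,-0.08,0,0,12.5],[0.04,0,0,-0.08,0,0,12.5],[0.04,0,0,-0.08,0,0,12.5],[0.04,0,0,-0.08,0,0,12.5]]])

```text
time: 7.3
tool_pos: [0.4398, 0.2686, 0.1516]
tcp_rot: [-0.213, 3.131, -0.006]
wrist_force: [0.5, -0.7, -0.7]
width: 0.467
```

```bash
cat > sv.py <<'E'
from h import *
s=read_state();print(s["time"],s["q"].round(3) if hasattr(s["q"],"round") else s["q"],s["tool_pos"],R.from_rotvec(s["tcp_rot"]).as_matrix().round(3).tolist())
a,d=read_camera("wrist");P,uv=cloud("wrist",d);cv2.imwrite("pics/w3.png",a)
m=(P[:,0]>.395)&(P[:,0]<.58)&(P[:,1]>.195)&(P[:,1]<.345)&(P[:,2]>.044)&(P[:,2]<.064)
M=np.zeros(d.shape,np.uint8);M[uv[m][:,1],uv[m][:,0]]=1
n,L,S,C=cv2.connectedComponentsWithStats(M);k=1+np.argmax(S[1:,4]);p=P[m][L[uv[m][:,1],uv[m][:,0]]==k]
print(S[1:,4],p.min(0),p.max(0))
h=p[(p[:,0]>.417)&(p[:,0]<.468)]
if len(h)>20:
  c=np.polyfit(h[:,0],h[:,1],1);print("yaw",np.degrees(np.arctan(c[0])),"y at .441",np.polyval(c,.441),np.median(h[:,2]))
for t in("sieve","sieve_handle"): print(t,[(w("wrist",x["xyz"]).round(3),round(x["score"],2)) for x in spot_in("wrist",t)])
E
python3 sv.py
```

```text
7.3 [ 0.503  0.05   2.048 -0.006  1.043 -1.2  ] [0.43979643 0.26858459 0.15158575] [[-0.991, -0.135, 0.004], [-0.135, 0.991, -0.004], [-0.003, -0.004, -1.0]]
[5066    1] [0.41138514 0.24370188 0.04401112] [0.55177581 0.30864379 0.05927077]
yaw 4.646113803666481 y at .441 0.26979650616237166 0.056107633826612796
sieve [(array([0.514, 0.271, 0.046]), 0.85)]
sieve_handle [(array([0.511, 0.275, 0.047]), 0.95)]
```

View pics/w3.png

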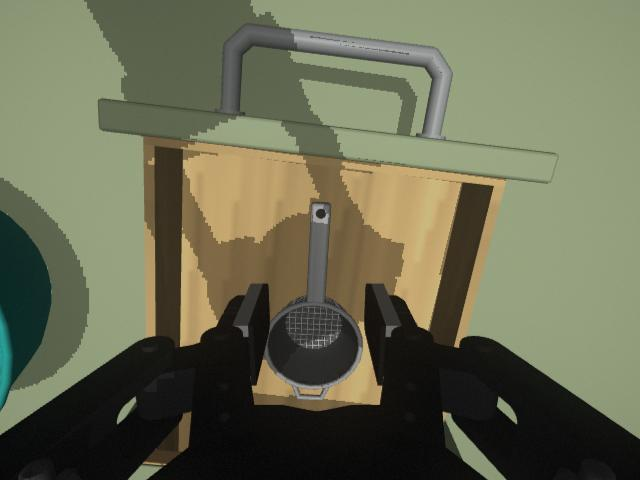

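Wrist view: the sieve handle runs from about (320,210) to (317,300), between the jaws, with clear space around it. I'll correct yaw by -3°, then descend and grip.

step_arm(motion=[[[0.04,0.002,0.001,-0.015,0,0,-3.1],[0.04,0.002,0.001,-0.04,0,0,-3.1],[0.04,0.002,0.001,-0.065,0,0,-3.1],[0.04,0.002,0.001,-0.085,0,0,-3.1],[0.04,0.002,0.001,-0.096,0,0,-3.1],[0.04,0.002,0.001,-0.096,0,0,-3.1],[0.04,0.002,0.001,-0.096,0,0,-3.1],[0.04,0.002,0.001,-0.096,0,0,-3.1]]])

```text
time: 8.45
tool_pos: [0.4423, 0.2699, 0.0563]
tcp_rot: [-0.128, 3.135, -0.006]
wrist_force: [0.2, -0.1, 0.8]
width: 0.47
```

step_arm(motion=[[[0.02,0,0,0,0,0,0],[0.0,0,0,0,0,0,0],[0,0,0,0,0,0,0],[0,0,0,0,0,0,0],[0,0,0,0,0,0,0],[0,0,0,0,0,0,0],[0,0,0,0,0,0,0],[0,0,0,0,0,0,0]]], newtons=60)

```text
time: 9.45
tool_pos: [0.4425, 0.27, 0.0564]
tcp_rot: [-0.128, 3.134, -0.005]
wrist_force: [-0.1, 0.3, 4.1]
width: 0.125
```

```bash
python3 sv.py
```

```text
9.45 [ 0.503  0.179  2.109 -0.007  0.85  -1.145] [0.44250982 0.27003959 0.05644535] [[-0.997, -0.082, 0.005], [-0.082, 0.997, -0.003], [-0.005, -0.003, -1.0]]
[7133    1    1] [0.41074314 0.25116783 0.04400403] [0.48149276 0.28907236 0.0639842 ]
yaw 3.324231457900553 y at .441 0.2703658674778843 0.05556881331125456
sieve [(array([0.444, 0.27 , 0.051]), 0.62)]
sieve_handle [(array([0.44 , 0.271, 0.057]), 0.92)]
```

step_arm(motion=[[[0,0,0,0.01,0,0,0],[0,0,0,0.03,0,0,0],[0,0,0,0.055,0,0,0],[0,0,0,0.08,0,0,0],[0,0,0,0.11,0,0,0],[0,0,0,0.14,0,0,0],[0,0,0,0.165,0,0,0],[0,0,0,0.18,0,0,0]]])

```text
time: 10.6
tool_pos: [0.4424, 0.2699, 0.2375]
tcp_rot: [-0.128, 3.134, -0.005]
wrist_force: [0.2, 0.0, -1.4]
width: 0.125
```

Run:
```python
from h import *
s=read_state();print(s["time"],s["tool_pos"],s["width"],s["wrist_force"])
im=[]
for cam in("wrist","scene"):
  a,d=read_camera(cam);im.append(a);np.savez(cam+"4.npz",a=a,d=d)
  for t in("sieve","sieve_handle"): print(cam,t,[(w(cam,x["xyz"]).round(3),round(x["score"],2)) for x in spot_in(cam,t)])
cv2.imwrite("pics/c4.png",np.hstack([cv2.resize(x,(400,300)) for x in im]))
```

```text
10.6 [0.44241591 0.26987206 0.23751226] 0.1252510471941955 [ 0.17415872  0.00600388 -1.39324855]
wrist sieve [(array([0.445, 0.268, 0.236]), 0.91)]
wrist sieve_handle [(array([0.444, 0.272, 0.234]), 0.62)]
scene sieve [(array([0.504, 0.274, 0.224]), 0.63), (array([0.893, 0.03 , 0.007]), 0.36)]
scene sieve_handle [(array([0.504, 0.27 , 0.226]), 0.82)]
```

View pics/c4.png

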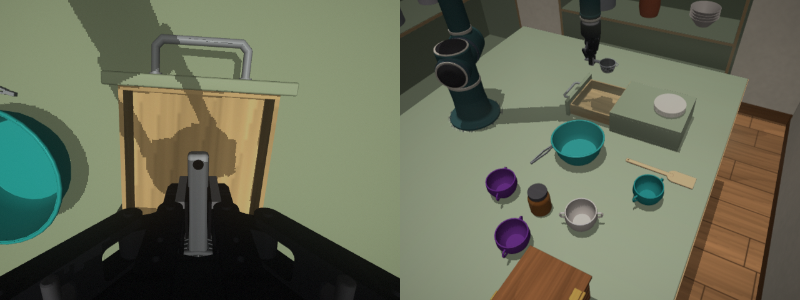

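step_arm(motion=[[[0,0.005,-0.015,0,0,0,-1],[0,0.015,-0.045,0,0,0,-3],[0,0.028,-0.085,0,0,0,-5],[0,0.042,-0.125,0,0,0,-7],[0,0.055,-0.165,0,0,0,-9],[0,0.068,-0.205,0,0,0,-11],[0,0.082,-0.245,0,0,0,-13],[0,0.095,-0.285,0,0,0,-15]]])

```text
time: 11.9
tool_pos: [0.5363, -0.0179, 0.2339]
tcp_rot: [0.286, 3.128, -0.008]
wrist_force: [0.1, -0.2, -1.5]
width: 0.124
```

step_arm(motion=[[[0,0.013,-0.04,0,0,0,-2],[0,0.027,-0.08,0,0,0,-4],[0,0.04,-0.12,0,0,0,-6],[0,0.05,-0.155,0,0,0,-8],[0,0.06,-0.185,0,0,0,-9],[0,0.068,-0.205,0,0,0,-9.6],[0,0.07,-0.215,0,0,0,-9.6],[0,0.07,-0.215,0,0,0,-9.6]]])

```text
time: 12.9
tool_pos: [0.606, -0.2331, 0.2335]
tcp_rot: [-0.548, -3.092, 0.008]
wrist_force: [0.3, 0.1, -1.6]
width: 0.124
```

Run:
```python
from h import *
s=read_state();print(s["time"],s["tool_pos"],s["width"],s["wrist_force"],s["q"],R.from_rotvec(s["tcp_rot"]).as_matrix().round(4).tolist())
for cam in("wrist","scene","top"):
  a,d=read_camera(cam);cv2.imwrite(f"pics/{cam}5.png",a);np.savez(cam+"5.npz",a=a,d=d)
  for t in("sieve","sugar_bowl"): print(cam,t,[(w(cam,x["xyz"]).round(3),round(x["score"],2)) for x in spot_in(cam,t)])
a=cv2.imread("pics/scene5.png")[220:420,180:380];b=cv2.imread("pics/wrist5.png");c=cv2.imread("pics/top5.png")[150:300,340:490]
cv2.imwrite("pics/c5.png",np.vstack([np.hstack([cv2.resize(a,(400,400)),cv2.resize(c,(400,400))])]))
```

```text
12.9 [ 0.60595727 -0.23307228  0.23350507] 0.12371715663667564 [ 0.27067244  0.09838576 -1.57384374] [-0.40305632  0.22843086  1.68453846 -0.00527922  1.228721   -1.62154643] [[-0.9392, 0.3434, -0.002], [0.3434, 0.9392, -0.0045], [0.0004, -0.005, -1.0]]
wrist sieve [(array([ 0.607, -0.236,  0.232]), 0.73)]
wrist sugar_bowl [(array([ 0.42 , -0.304,  0.051]), 0.86), (array([ 0.66 , -0.298,  0.046]), 0.64), (array([ 0.531, -0.448,  0.042]), 0.59)]
scene sieve [(array([ 0.664, -0.243,  0.218]), 0.87)]
scene sugar_bowl [(array([ 0.831, -0.076,  0.042]), 0.78), (array([ 0.519, -0.421,  0.035]), 0.74), (array([ 0.673, -0.262,  0.039]), 0.7), (array([ 0.364, -0.274,  0.043]), 0.66)]
top sieve []
top sugar_bowl [(array([ 0.84 , -0.092,  0.02 ]), 0.9), (array([ 0.531, -0.44 ,  0.021]), 0.78), (array([ 0.368, -0.312,  0.022]), 0.62)]
```

View pics/c5.png

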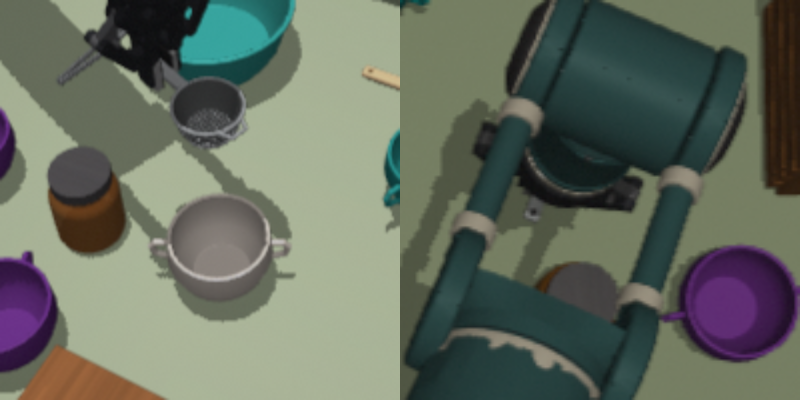

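```bash
cat > fit.py <<'E'
from h import *
def circ(p):
    for _ in range(5):
        A=np.c_[2*p[:,:2],np.ones(len(p))];x=np.linalg.lstsq(A,(p[:,:2]**2).sum(1),rcond=None)[0];r=np.sqrt(x[2]+x[:2]@x[:2])
        q=np.hypot(*(p[:,:2]-x[:2]).T)-r;k=abs(q)<.005
        if k.sum()<20: break
        p=p[k]
    return x[:2].round(4),r.round(4),len(p)
def rep(d,zg,c0,zb=True):
    P,uv=cloud("scene",d)
    if zb:
        b=P[(np.hypot(P[:,0]-.679,P[:,1]+.275)<.055)&(P[:,2]>.062)&(P[:,2]<.074)];print("bowl",circ(b))
    # sieve: points around, not gripper
    v=P-np.r_[c0,0]; r=np.hypot(v[:,0],v[:,1]); ax=np.array([np.cos(np.radians(-20)),np.sin(np.radians(-20))])
    al=v[:,:2]@ax
    s=P[(r<.042)&(al>-.03)&(P[:,2]>zg-.05)&(P[:,2]<zg+.025)]
    print("sieve z pct",np.percentile(s[:,2],[1,5,50,90,95,99]).round(4),len(s))
    top=s[(s[:,2]>zg-.0015-.004)&(s[:,2]<zg+.009)];print("rim circ",circ(top))
    # rim plane: outermost points (r within 29-35mm of centre) and near top
    c=c0;rr=np.hypot(top[:,0]-c[0],top[:,1]-c[1]);t=top[(rr>.027)&(rr<.037)]
    A=np.c_[t[:,0]-c[0],t[:,1]-c[1],np.ones(len(t))];x=np.linalg.lstsq(A,t[:,2],rcond=None)[0];print("plane tilt deg",np.degrees(x[:2]).round(1),"z",x[2],len(t))
E
python3 - <<'E'
from fit import *
P,uv=cloud("scene",np.load("first.npz")["d2"])
b=P[(np.hypot(P[:,0]-.679,P[:,1]+.275)<.055)&(P[:,2]>.062)&(P[:,2]<.074)];print("bowl first",circ(b))
rep(np.load("scene5.npz")["d"],.2305,np.array([.668,-.2556]))
P,uv=cloud("wrist",np.load("wrist5.npz")["d"])
for n,c in(("jar",(.529,-.284)),("bowl",(.679,-.275))):
  b=P[(np.hypot(P[:,0]-c[0],P[:,1]-c[1])<.055)&(P[:,2]>.062)&(P[:,2]<.074)];print("wrist",n,len(b),circ(b) if len(b)>20 else "")
E
```

```text
bowl first (array([ 0.6812, -0.277 ]), np.float64(0.048), 443)
bowl (array([ 0.6811, -0.277 ]), np.float64(0.048), 439)
sieve z pct [0.1997 0.201  0.2175 0.2326 0.2334 0.2352] 1056
rim circ (array([ 0.6693, -0.2556]), np.float64(0.0309), 328)
plane tilt deg [ 0.6 -1.5] z 0.23101502969285237 325
wrist jar 1013 (array([ 0.531 , -0.2849]), np.float64(0.0334), 1013)
wrist bowl 779 (array([ 0.6797, -0.2741]), np.float64(0.048), 779)
```

Bowl centre is (0.680, -0.275) across three fits, and the sieve fit agrees with kinematics to about 1 mm. I'll centre it while high, then lower.

step_arm(motion=[[[0,0.006,-0.01,0,0,0,0],[0,0.012,-0.0205,0,0.3,0,0],[0,0.012,-0.0205,-0.02,0.3,0,0],[0,0.012,-0.0205,-0.04,0.3,0,0],[0,0.012,-0.0205,-0.06,0.3,0,0],[0,0.012,-0.0205,-0.075,0.3,0,0],[0,0.012,-0.0205,-0.085,0.3,0,0],[0,0.012,-0.0205,-0.085,0.3,0,0]]])

```text
time: 14.35
tool_pos: [0.6178, -0.2525, 0.1479]
tcp_rot: [-0.545, -3.091, -0.001]
wrist_force: [-0.2, 0.1, -0.9]
width: 0.124
```

```bash
cat > chk.py <<'E'
from fit import *
import sys
s=read_state();t=np.array(s["tool_pos"]);M=R.from_rotvec(s["tcp_rot"]).as_matrix();print(s["time"],t.round(4),s["width"],s["wrist_force"],M[2].round(4),np.abs(s["joint_vel"]).max())
a,d=read_camera("scene");cv2.imwrite(sys.argv[1],cv2.resize(a[220:420,180:380],(600,600)))
c=t[:2]+np.array([.0618,-.0225]);print("kin centre",c,"underside",t[2]-.0344)
rep(d,t[2]-.003,c)
E
python3 chk.py pics/c6.png
```

```text
14.35 [ 0.6178 -0.2525  0.1479] 0.12390336396427042 [-0.21662175  0.13421018 -0.9383265 ] [ 2.8e-03 -1.0e-04 -1.0e+00] 0.02591110820007565
kin centre [ 0.67955015 -0.27501501] underside 0.11352278682205817
bowl (array([ 0.6813, -0.2771]), np.float64(0.0479), 331)
sieve z pct [0.1129 0.1145 0.1306 0.1468 0.1477 0.1492] 985
rim circ (array([ 0.6809, -0.2763]), np.float64(0.031), 305)
plane tilt deg [ 0.7 -1.1] z 0.14532883849178793 297
```

step_arm(motion=[[[0,0,0,-0.006,-0.15,-0.4,0],[0,0,0,-0.012,-0.15,-0.4,0],[0,0,0,-0.018,-0.15,-0.4,0],[0,0,0,-0.024,-0.15,-0.4,0],[0,0,0,-0.0305,-0.15,-0.4,0],[0,0,0,-0.0305,-0.15,-0.4,0],[0,0,0,-0.0305,-0.15,-0.4,0],[0,0,0,-0.0305,-0.15,-0.4,0]]])

```text
time: 15.4
tool_pos: [0.6186, -0.2529, 0.1189]
tcp_rot: [0.544, 3.087, -0.002]
wrist_force: [-0.1, -0.3, -1.0]
width: 0.124
```

```bash
python3 chk.py pics/c7.png
```

```text
15.4 [ 0.6186 -0.2529  0.1189] 0.12418301047677408 [-0.11318818 -0.28748203 -0.96764006] [-7.e-03 -4.e-04 -1.e+00] 0.0012574141290915928
kin centre [ 0.68041772 -0.27539445] underside 0.08449080560338502
bowl (array([ 0.6813, -0.2773]), np.float64(0.0478), 323)
sieve z pct [0.084  0.0856 0.1017 0.1183 0.1193 0.1209] 946
rim circ (array([ 0.6819, -0.2767]), np.float64(0.0309), 304)
plane tilt deg [ 0.7 -1.5] z 0.11685707820057628 292
```

View pics/c7.png

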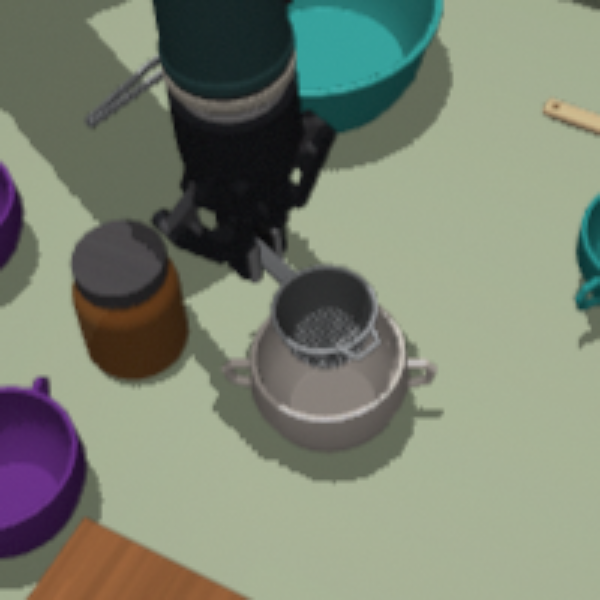

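The sieve hangs level over the bowl, with the cup at (325,310) and the bowl mouth at (328,360). The gap is about 16 mm, centred to about 1 mm, and the arm is still.

```bash
python3 -c "
from workcell import *
print(finish_job())"
```

```text
the job is handed in; nothing more can be done
None
```

I pulled the drawer open by its bar, lifted the sieve out by its handle and carried it over the basin. It is now held still over the white sugar bowl, still gripped, and I handed the job in at about 15.5 s.

**Last checks:**
- **Position:** the sieve is centred within about 1 mm of the bowl's mouth by the scene camera. The arm's kinematics put it within about 2 mm.
- **Height:** the underside is at about 84 mm, some 16 mm above the rim.
- **Grip and contact:** the gripper was still closed on the handle. The wrist force was only about 1 N, the sieve's weight.
- **Other things:** the bowl's measured position did not change. I did not re-measure the basin, jar, spatula and tweezers, but the arm showed no sign of contact on the way.
- **Level:** the camera's plane fit gave a tilt of about 1.5°, while the tool's orientation is within about 0.2° of what it was at the grasp. I put the difference down to depth noise.

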